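# Fit the gamepad stand into its swivel base

## Task

Take the gamepad stand out of the desk organiser and plug its square foot into the square socket of the weighted base. The socket swivels and was left at some odd angle, so rest the foot on it lightly and turn the stand until it drops in, without ever pressing hard, and seat it fully home with its collar flush. Then turn the seated stand, socket and all, until the cradle's long side runs parallel to the base's long side, and let go, leaving the gamepad, mouse and clock where they are.

Things in the scene. Friction and masses are not known exactly. Their poses are not given: they have to be found in the camera images.
- cradle (a point): centre (half-way up) of the cradle bar topping the loose gamepad stand (0.2 kg); grasp it here. Grey bar 90 mm long (own x), 28 wide (own y), 20 tall, a 14 mm lip standing up at each end; z up. Below it a round column 16 mm thick, then a collar 32 mm in diameter whose flat underside is 83 mm below this point, then the square foot. It starts upright, in any heading
- foot (a point): middle of the flat lower end of the stand's foot, on the stand's axis, 110 mm below the cradle centre. The foot is a plain square bar 18 x 18 mm, 27 mm long from collar to end, its sides parallel to the cradle's x and y
- organiser_hole0 (a point): mouth centre, at the top face, of the middle pocket of the fixed black desk organiser (80 x 150 x 28 mm, a low block with three round pockets). This pocket is 32 mm in diameter and 22 mm deep; the stand is parked loosely in it and lifts straight out
- base: fixed weighted base, origin under its middle. Grey slab 140 (x, long side) x 90 (y) x 16 mm, with a round housing 64 mm in diameter standing on it to 46 mm height. Inside, flush with its top, is an aluminium swivel 48 mm across with the square hole. The swivel turns about the vertical either way by over a quarter turn, stiffly (0.2 N m), and stays where left; a light foot turning on it does not drag it
- socket (a point): mouth centre of the square hole (20 x 20 mm, 30 mm deep), 46 mm above the desk. This entry's axes are the slab's, NOT the hole's: at the start the hole's sides lie 8 to 82 degrees off the slab's, exact angle not given. The foot drops in within about 5 degrees of it. Home: cradle centre 83 mm above this point. Never press stand and base together with over 40 N
- gamepad_mid (a point): centre of a loose black gamepad, about 100 x 145 x 40 mm, bystander
- mouse_mid (a point): centre of a loose black computer mouse, 110 x 60 x 34 mm, bystander
- clock_mid (a point): centre of a loose white cube clock, 75 mm, bystander
Not all that is in view belongs to the job. What is shaped like the part that bears cradle but purple or yellow is not meant.

How it is judged:
By the outcome, as a careful person would: the job done as asked, in the order asked, and still so for the second after the job is handed in, with the robot touching nothing.
It also fails if it takes over 72 s, if anything falls off the work surface, if the arm or the gripper's body presses on something with over 40 N, if the wrist force passes 120 N, or if a joint passes its speed limit or range.

## Robot

A 7-joint arm with a two-finger parallel gripper is mounted at the origin on the work surface. World frame = base frame: x ahead of the robot, y to its left, z up, the work surface at z = 0. Lengths are in m, angles in rad, forces in N, time in s.
With the tool pointing down it reaches from about 0.4 to 0.875 m from the base axis. Payload 19.3 kg.
Tool frame: the origin (TCP) lies at the very end of the fingers, on their centre line; the grasp point (between the pads) lies 19 mm behind it; z points along the fingers, y is the direction in which the jaws open and shut (so a half turn about z gives the same grasp; the last joint's range is limited). The gripper opens to 85 mm and grips with 20 to 120 N. Pads are 22 mm wide; open, the fingers measure 114 mm over their backs; the gripper's body (76 mm by 85 mm) begins 54 mm behind the grasp point. The pads swing forward as they close: fully open they stand 13 mm farther back than shut.
Start: joints at [1.193, 0.521, -0.036, 1.599, 0.021, 1.021, -0.113], TCP at [0.189, -0.596, 0.231] pointing down, gripper open.
Joint ranges: [-2.91, 2.91], [-0.3, 2.13], [-1.5, 1.42], [0.17, 2.43], [-1.26, 4.41], [0.16, 1.93], [-2.52, 2.52]. Speed limits (rad/s): [1.89, 1.89, 2.39, 2.39, 3.01, 3.01, 3.01].

## Interface

Orientations are given as [roll, pitch, yaw] about the fixed x, y, z axes, in that order (R = Rz(yaw) Ry(pitch) Rx(roll)).
In Python, from workcell import bot, vision, job_done gives the robot as it stands.
- The arm moves only by the tool arm_command, never from a script. Its arguments are lists of equal length, an entry for each row: "gripper": the finger opening in cm, from 0 to 8.54; "slide": the shift along the tool's x, y, z in cm, a list of three; "turn": the turn, a rotation vector about the tool's x, y, z in degrees, a list of three. A call has 1 to 5 rows; each row is the pose to reach, as a shift and turn from the pose commanded when the call began, along the tool's axes at that moment; what a row does not reach only later rows make up. A row lasts 1/8 s, in which the tool goes at most 62.5 mm and 10.7 degrees, less where a joint would pass 70% of its speed; a pose out of reach is approached as far as the arm can. A call with a gripper value outside its range is refused whole. The fingers move at their own pace and stop on an object; "force" is the grip in N (left out, the last holds). Time passes only in rows, so rows that repeat a pose let the fingers close. It gives the time, the measured TCP pose, the force and the opening at its end, in the units of the state.
- bot.observe(): the state, without advancing time (a new reading comes with each control period).
- vision.grab_frame(name): name is "scene" or "side" or "wrist"; returns the picture (384x512x3 uint8, blue, green, red); there is no depth.
- vision.camera_model(name): a dict with "mtx" (3x3 intrinsics, pixels), "T" (4x4, takes a point from camera to world coordinates). Camera axes: x right, y down, z forward; pixel columns grow to the right and rows downward; lengths in m; the calibration is good to about 2 mm. The wrist camera is an equidistant fisheye: a pixel r from the principal point sees the ray r / f radians off the axis. A picture is of the moment at which its call begins: read the wrist's pose just before it. camera_model takes no time and is no camera call; for the wrist camera it gives the pose at the moment of the call.
- job_done(): hands the job in, once; it reports no verdict.
The state is a dict: "clock": time; "qpos": joint angles; "qd": joint speeds; "joint_efforts": joint torques, N m; "position": TCP position; "tool_rot": TCP orientation; "force": force on the tool from outside, world axes, zero at the start; "moment": the same for the moment, N m; "grip_width": finger opening in m.
Only numpy, scipy, OpenCV 4.12 (cv2) and the standard library are available. Lean on these libraries where they do the work, as an engineer would, in place of code of your own. Each camera call takes 0.05 s, during which the arm holds its last target. There are 200 camera calls.

## Working session

There is one attempt and no reset: what is moved stays moved. The work goes in short steps, Python scripts to look and compute and a tool call to move; the robot and the scene stay as the last step left them, time stands still between calls to the robot, and variables do not carry over. Pictures are saved under pics/ and viewed, about 8 in all and at most 12, crops included, and the job is handed in when it is done.

Besides the shell and the picture viewer there is one more tool, called after "Request:" as name(argument=value, ...), one argument or row to a line, values as JSON. arm_command: Moves the arm, as the interface text tells. Its arguments: {"type":"object","properties":{"gripper":{"type":"array","items":{"type":"number"}},"slide":{"type":"array","items":{"type":"array","items":{"type":"number"}}},"turn":{"type":"array","items":{"type":"array","items":{"type":"number"}}},"force":{"type":"number"}},"required":["gripper","slide","turn"]}

```bash
mkdir -p pics
cat > h.py <<'E'
import numpy as np, cv2
from scipy.spatial.transform import Rotation as R
from workcell import bot, vision, job_done
def ray(name,u,v,m=None):
    m=m or vision.camera_model(name); K=np.array(m["mtx"]);T=np.array(m["T"])
    x=(u-K[0,2])/K[0,0]; y=(v-K[1,2])/K[1,1]
    if name=="wrist":
        r=np.hypot(x,y); s=np.sin(r)/r if r>1e-9 else 1; d=np.array([x*s,y*s,np.cos(r)])
    else: d=np.array([x,y,1.])
    d=T[:3,:3]@d; return T[:3,3],d/np.linalg.norm(d)
def onz(name,u,v,z,m=None):
    o,d=ray(name,u,v,m); return o+d*(z-o[2])/d[2]
def tri(a,b):
    (o1,d1),(o2,d2)=a,b
    A=np.stack([d1,-d2],1); t=np.linalg.lstsq(A,o2-o1,rcond=None)[0]
    p,q=o1+t[0]*d1,o2+t[1]*d2; return (p+q)/2,np.linalg.norm(p-q)
def proj(name,p,m=None):
    m=m or vision.camera_model(name); K=np.array(m["mtx"]);T=np.array(m["T"])
    c=T[:3,:3].T@(np.array(p)-T[:3,3])
    if name=="wrist":
        r=np.hypot(c[0],c[1]);a=np.arctan2(r,c[2]);c=np.array([c[0]/r*a,c[1]/r*a,1])
    return K[0,0]*c[0]/c[2]+K[0,2],K[1,1]*c[1]/c[2]+K[1,2]
E
python3 - <<'E'
from h import *
print(bot.observe())
for n in("scene","side","wrist"):
    m=vision.camera_model(n);print(n,np.round(m["mtx"],1).tolist(),np.round(m["T"],3).tolist())
a=[vision.grab_frame(n) for n in("scene","side","wrist")]
for n,i in zip("abc",a): cv2.imwrite(f"pics/{n}0.png",i)
cv2.imwrite("pics/sc.png",cv2.resize(a[0],(800,600),interpolation=cv2.INTER_CUBIC))
cv2.imwrite("pics/si.png",cv2.resize(a[1],(800,600),interpolation=cv2.INTER_CUBIC))
E
```

```text
{'clock': 0.0, 'qpos': array([ 1.19278108,  0.52198801, -0.03631321,  1.59998592,  0.02120373,
        1.02107522, -0.11279964]), 'qd': array([ 0.00075081,  0.00118674,  0.00129045, -0.00056807, -0.0009245 ,
        0.00062745, -0.00071899]), 'joint_efforts': array([ 1.28982309e-03, -9.27102041e+01,  1.98053330e+00, -3.69934130e+01,
        1.80638098e-02,  8.04210606e-03,  3.72427814e-05]), 'position': array([ 0.18922205, -0.59533414,  0.23075   ]), 'tool_rot': array([-3.14052462e+00,  8.53689675e-05,  3.07794919e-01]), 'force': array([-1.24902891,  0.22533371, -0.15557756]), 'moment': array([-0.00854787, -0.01590539,  0.03718934]), 'grip_width': 0.08504171892700481}
scene [[405.9, 0.0, 262.0], [0.0, 405.9, 186.0], [0.0, 0.0, 1.0]] [[-0.67, 0.628, -0.396, 0.905], [0.742, 0.57, -0.352, 0.321], [0.005, -0.53, -0.848, 0.872], [0.0, 0.0, 0.0, 1.0]]
side [[458.2, 0.0, 264.0], [0.0, 458.2, 194.7], [0.0, 0.0, 1.0]] [[-0.705, -0.503, 0.5, -0.041], [-0.709, 0.513, -0.484, 0.555], [-0.013, -0.696, -0.718, 0.907], [0.0, 0.0, 0.0, 1.0]]
wrist [[297.3, 0.0, 255.7], [0.0, 297.3, 191.5], [0.0, 0.0, 1.0]] [[0.302, -0.914, -0.272, 0.258], [-0.953, -0.29, -0.085, -0.573], [-0.001, 0.285, -0.959, 0.373], [0.0, 0.0, 0.0, 1.0]]
```

View pics/sc.png

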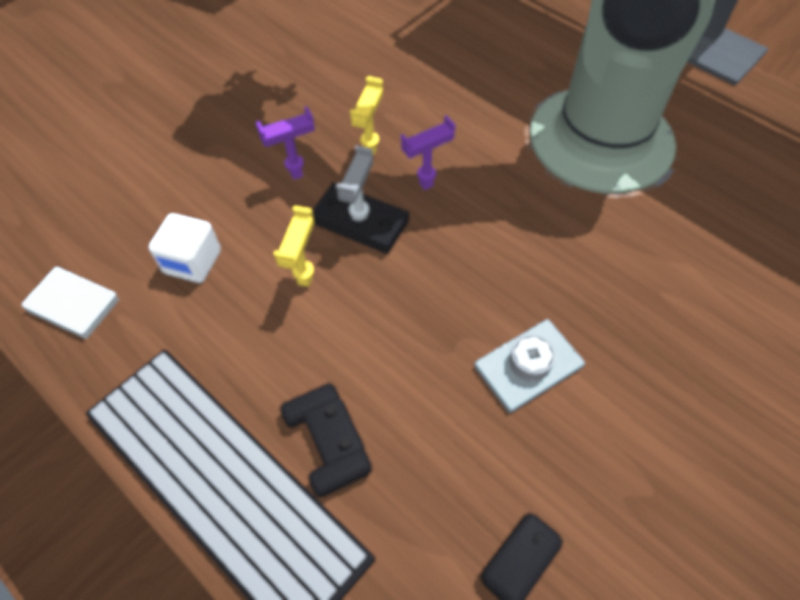

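View pics/si.png

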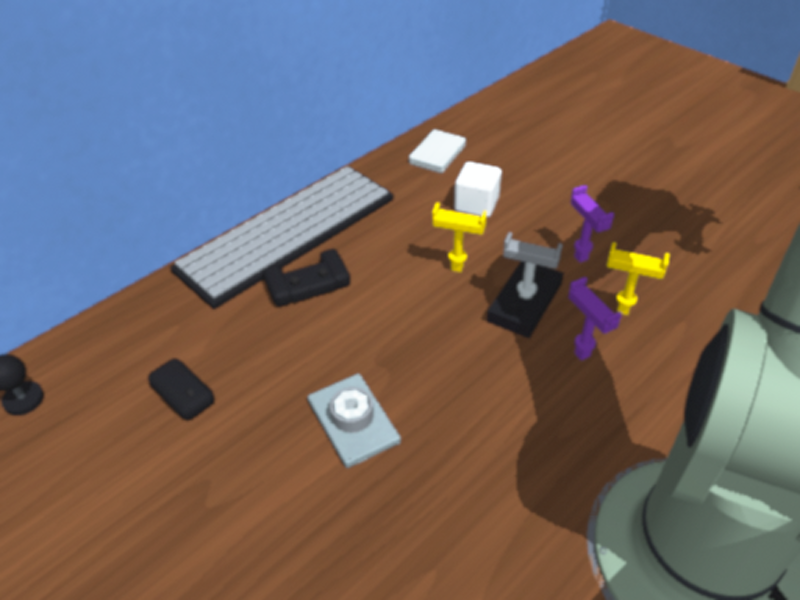

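The scene picture shows the grey stand at about (355,175) in the black organiser, with two yellow and two purple look-alikes around it. The base is at about (533,355). The side picture has the stand at (532,252) and the base at (352,408).

Run:
```python
from h import *
def crop(f,x,y,w=80,h=60):
    i=cv2.imread(f)[y:y+h,x:x+w]; i=cv2.resize(i,(400,300),interpolation=cv2.INTER_CUBIC)
    for k in range(0,w,10): cv2.putText(i,str(x+k),(k*5,8),0,.3,(0,255,255));cv2.line(i,(k*5,10),(k*5,14),(0,255,255))
    for k in range(0,h,10): cv2.putText(i,str(y+k),(0,k*5+4),0,.3,(0,255,0))
    return i
c=np.vstack([np.hstack([crop("pics/a0.png",195,85),crop("pics/a0.png",300,200)]),np.hstack([crop("pics/b0.png",305,140),crop("pics/b0.png",190,235)])])
cv2.imwrite("pics/cr.png",c)
```

```text
(no output)
```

View pics/cr.png

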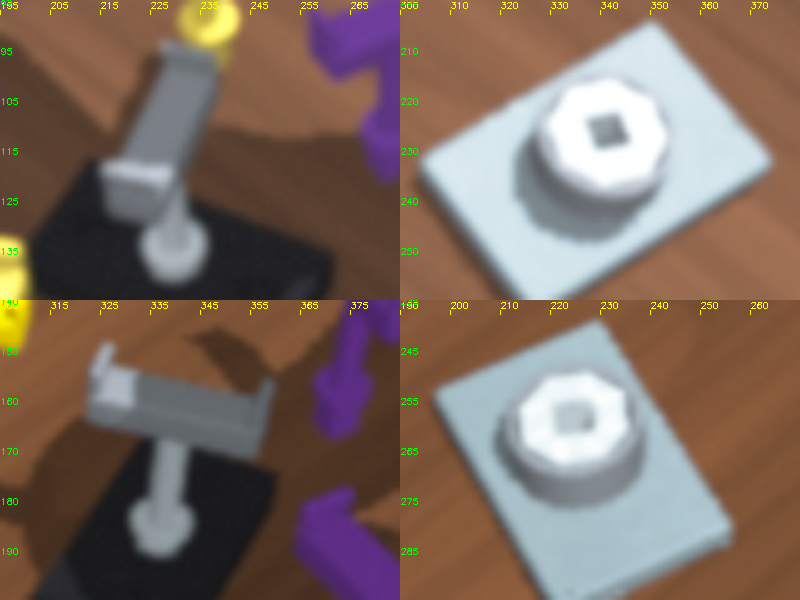

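Run:
```python
from h import *
s=lambda u,v:ray("scene",u,v); d=lambda u,v:ray("side",u,v)
print("socket",tri(s(341.4,226.2),d(225,258.4)),onz("scene",341.4,226.2,.046),onz("side",225,258.4,.046))
for n,P in(("scene",[(350.6,204),(374.2,232),(304.2,232)]),("side",[(230,239),(196.6,254.2),(256.4,280)])):
    Q=[onz(n,*p,.016) for p in P]; 
    for a,b in((0,1),(0,2)): v=Q[b]-Q[a]; print(n,np.linalg.norm(v),np.degrees(np.arctan2(v[1],v[0])))
print("collar",tri(s(229.6,132),d(337.6,183.6)))
for n,P,z in(("scene",[(215,117),(228,93.6)],.14),("side",[(322.4,164),(356.6,171)],.106)):
    Q=[onz(n,*p,z) for p in P]; v=Q[1]-Q[0]; print(n,Q,np.linalg.norm(v),np.degrees(np.arctan2(v[1],v[0])))
```

```text
socket (array([0.47761259, 0.18209553, 0.04571851]), np.float64(0.00012990495392208045)) [0.47773466 0.18207893 0.046     ] [0.47744686 0.18228572 0.046     ]
scene 0.08778820342068085 73.90588539416949
scene 0.13859932334207262 -15.169365487394694
side 0.09062541433061783 75.53578904837654
side 0.13771189184706517 164.205020980885
collar (array([ 0.45036036, -0.19828483,  0.04100936]), np.float64(0.003351929416018579))
scene [array([ 0.49439938, -0.19601509,  0.14      ]), array([ 0.41910048, -0.22697582,  0.14      ])] 0.08141554115913399 -157.6489500024768
side [array([ 0.48699671, -0.16900482,  0.106     ]), array([ 0.40755091, -0.20946803,  0.106     ])] 0.08915664597995486 -153.009415544187
```

Request:
arm_command(
  gripper=[8.5,8.5,8.5,8.5,8.5],
  slide=[
    [5,-4,0],
    [10,-8,0],
    [15,-12,0],
    [20,-16,0],
    [25,-20,0],
  ],
  turn=[
    [0,0,-2],
    [0,0,-4],
    [0,0,-6],
    [0,0,-7.4],
    [0,0,-7.4],
  ],
)

```text
clock: 0.78
position: [0.3635, -0.3339, 0.2314]
tool_rot: [3.141, -0.0, 0.437]
force: [0.7, -0.1, 0.2]
grip_width: 0.0847
```

```bash
cat >> h.py <<'E'
def todo(p,yaw=None):
    "slide (cm, tool axes) and turn to bring TCP to p with yaw (deg), from measured pose"
    s=bot.observe(); r=R.from_euler("xyz",s["tool_rot"])
    sl=r.inv().apply(np.array(p)-s["position"])*100
    t=(r.inv()*R.from_euler("xyz",[180,0,yaw],degrees=True)).as_rotvec(degrees=True) if yaw is not None else 0
    print("t",round(s["clock"],2),"pos",np.round(s["position"],4),"rpy",np.round(np.degrees(s["tool_rot"]),2),"q7",round(s["qpos"][6],2),"F",np.round(s["force"],1),"M",np.round(s["moment"],2),"w",round(s["grip_width"],4)); print("slide",np.round(sl,2),"turn",np.round(t,1))
E
python3 - <<'E'
from h import *
todo([.45,-.198,.23],25)
E
```

```text
t 0.78 pos [ 0.3635 -0.3339  0.2314] rpy [179.99  -0.    25.05] q7 -0.57 F [ 0.7 -0.1  0.2] M [-0.02 -0.04  0.03] w 0.0847
slide [13.59 -8.65  0.14] turn [ 0.  -0.   0.1]
```

Request:
arm_command(
  gripper=[8.5,8.5,8.5,8.5,8.5],
  slide=[
    [5,-3.2,0],
    [9.5,-6,0],
    [13.3,-8.4,0],
    [13.3,-8.4,0],
    [13.3,-8.4,0],
  ],
  turn=[
    [0,0,0],
    [0,0,0],
    [0,0,0],
    [0,0,0],
    [0,0,0],
  ],
)

```text
clock: 1.4
position: [0.4473, -0.2038, 0.2312]
tool_rot: [-3.142, 0.001, 0.437]
force: [-0.8, -1.0, 1.2]
grip_width: 0.0847
```

Run:
```python
from h import *
todo([.45,-.198,.23],25)
m=vision.camera_model("wrist"); i=vision.grab_frame("wrist")
np.save("w1.npy",m["T"]); cv2.imwrite("pics/w1.png",i); cv2.imwrite("pics/w1b.png",cv2.resize(i,(800,600),interpolation=cv2.INTER_CUBIC))
```

```text
t 1.4 pos [ 0.4473 -0.2038  0.2312] rpy [-1.800e+02  3.000e-02  2.502e+01] q7 -0.92 F [-0.8 -1.   1.2] M [-0.01 -0.03 -0.08] w 0.0847
slide [ 0.49 -0.41  0.12] turn [-0.  0.  0.]
```

View pics/w1b.png

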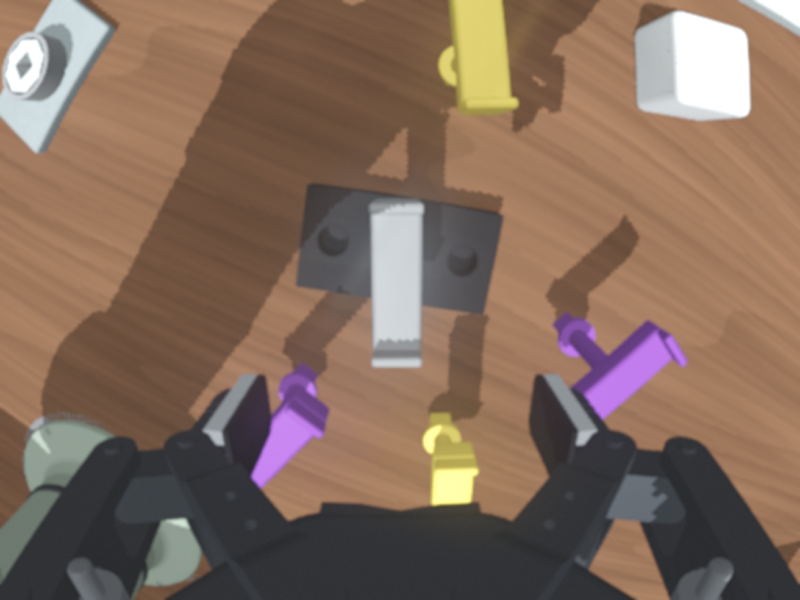

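The wrist picture shows the grey cradle at columns 372–422, rows 203–366. The nearest look-alikes are the purple one at (290,430) and another at (630,380). The base is at the top left with its hole at about (25,65).

Run:
```python
from h import *
m=vision.camera_model("wrist"); m["T"]=np.load("w1.npy"); k=.64
P=lambda u,v,z:onz("wrist",u*k,v*k,z,m)
for n,p in dict(nl=P(373,366,.14),nr=P(422,366,.14),fl=P(370,208,.14),fr=P(423,210,.14),el0=P(371,220,.126),el1=P(373,335,.126),er0=P(422,220,.126),er1=P(421,335,.126),collarPurpL=P(299,385,.01),purpL=P(305,405,.11),purpR=P(670,330,.12),yel=P(453,460,.11)).items(): print(n,np.round(p,4))
n=(P(373,366,.14)+P(422,366,.14))/2; f=(P(370,208,.14)+P(423,210,.14))/2
v=f-n; print(np.linalg.norm(v),np.degrees(np.arctan2(v[1],v[0])),(n+f)/2)
E=(P(371,220,.126)+P(422,220,.126))/2-(P(373,335,.126)+P(421,335,.126))/2;print(np.degrees(np.arctan2(E[1],E[0])))
i=cv2.imread("pics/w1.png")[115:245,215:290]; cv2.imwrite("pics/w1c.png",cv2.resize(i,None,fx=4.5,fy=4.5,interpolation=cv2.INTER_CUBIC))
```

```text
nl [ 0.4087 -0.2051  0.14  ]
nr [ 0.4202 -0.2296  0.14  ]
fl [ 0.4869 -0.1684  0.14  ]
fr [ 0.4973 -0.193   0.14  ]
el0 [ 0.4797 -0.1713  0.126 ]
el1 [ 0.4204 -0.1991  0.126 ]
er0 [ 0.4912 -0.1961  0.126 ]
er1 [ 0.4319 -0.224   0.126 ]
collarPurpL [ 0.3048 -0.171   0.01  ]
purpL [ 0.3498 -0.1802  0.11  ]
purpR [ 0.5007 -0.3754  0.12  ]
yel [ 0.3518 -0.2888  0.11  ]
0.08582501169433096 25.258916479454307 [ 0.45328448 -0.19903372  0.14      ]
25.147958294271803
```

View pics/w1c.png

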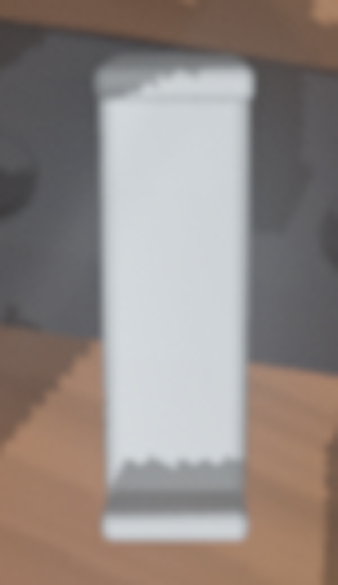

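Request:
arm_command(
  gripper=[8.5,8.5,8.5,8.5],
  slide=[
    [0.9,-0.2,1],
    [0.9,-0.2,4],
    [0.9,-0.2,6],
    [0.9,-0.2,6],
  ],
  turn=[
    [0,0,-0.2],
    [0,0,-0.2],
    [0,0,-0.2],
    [0,0,-0.2],
  ],
)

```text
clock: 1.95
position: [0.4543, -0.1975, 0.1698]
tool_rot: [-3.139, 0.002, 0.44]
force: [0.5, -0.5, 1.2]
grip_width: 0.085
```

Run:
```python
from h import *
todo([.4546,-.1985,.098],25.2)
```

```text
t 1.95 pos [ 0.4543 -0.1975  0.1698] rpy [-1.7988e+02  1.1000e-01  2.5210e+01] q7 -0.96 F [ 0.5 -0.5  1.2] M [-0.    0.02  0.01] w 0.085
slide [0.   0.12 7.18] turn [-0.1  0.1  0. ]
```

Request:
arm_command(
  gripper=[8.5,8.5,8.5,8.5,5.0],
  slide=[
    [0,0.1,2.5],
    [0,0.1,5],
    [0,0.1,7.1],
    [0,0.1,7.1],
    [0,0.1,7.1],
  ],
  turn=[
    [0,0,0],
    [0,0,0],
    [0,0,0],
    [0,0,0],
    [0,0,0],
  ],
)

```text
clock: 2.58
position: [0.456, -0.1988, 0.1013]
tool_rot: [3.141, -0.001, 0.44]
force: [-0.5, 0.4, 0.9]
grip_width: 0.0695
```

Request:
arm_command(
  gripper=[2.0,2.0,2.0,2.0,2.0],
  slide=[
    [0,0,0],
    [0,0,0],
    [0,0,0],
    [0,0,0],
    [0,0,0],
  ],
  turn=[
    [0,0,0],
    [0,0,0],
    [0,0,0],
    [0,0,0],
    [0,0,0],
  ],
  force=60,
)

```text
clock: 3.2
position: [0.4558, -0.1986, 0.101]
tool_rot: [3.141, -0.001, 0.44]
force: [-0.0, 0.9, 11.1]
grip_width: 0.027
```

Run:
```python
from h import *
todo([.4546,-.1985,.098],25.2)
```

```text
t 3.2 pos [ 0.4558 -0.1986  0.101 ] rpy [ 1.7996e+02 -4.0000e-02  2.5230e+01] q7 -1.0 F [-0.   0.9 11.1] M [ 0.33  0.44 -0.01] w 0.027
slide [-0.11 -0.06  0.3 ] turn [ 0. -0.  0.]
```

Request:
arm_command(
  gripper=[2,2,2,2,2],
  slide=[
    [0,0,-2.5],
    [0,0,-6],
    [0,0,-11],
    [0,0,-15],
    [0,0,-15],
  ],
  turn=[
    [0,0,0],
    [0,0,0],
    [0,0,0],
    [0,0,0],
    [0,0,0],
  ],
)

```text
clock: 3.82
position: [0.4565, -0.199, 0.2529]
tool_rot: [3.138, -0.003, 0.44]
force: [0.0, -0.3, -3.6]
grip_width: 0.0267
```

Run:
```python
from h import *
a=np.radians(25.2); todo(np.array([.4777-.10*np.cos(a),.1822-.10*np.sin(a),.25]),25.2)
```

```text
t 3.83 pos [ 0.4565 -0.199   0.2529] rpy [179.8   -0.18  25.22] q7 -0.92 F [ 0.  -0.3 -3.6] M [-0.04  0.03 -0.05] w 0.0267
slide [  8.16 -33.58   0.2 ] turn [ 0.2 -0.2  0. ]
```

Request:
arm_command(
  gripper=[2,2,2,2,2],
  slide=[
    [1,-3.5,0],
    [2.7,-8.5,0],
    [4.4,-13.5,0],
    [6,-18.5,0],
    [7.6,-23.5,0],
  ],
  turn=[
    [0,0,0],
    [0,0,0],
    [0,0,0],
    [0,0,0],
    [0,0,0],
  ],
)

```text
clock: 4.45
position: [0.4231, 0.0478, 0.2495]
tool_rot: [-3.141, 0.001, 0.44]
force: [1.2, 0.1, -1.9]
grip_width: 0.0267
```

Request:
arm_command(
  gripper=[2,2,2,2,2],
  slide=[
    [1.6,-4.5,0],
    [2.7,-8,0],
    [3.4,-10,0],
    [3.4,-10,0],
    [3.4,-10,0],
  ],
  turn=[
    [0,0,0],
    [0,0,0],
    [0,0,0],
    [0,0,0],
    [0,0,0],
  ],
)

```text
clock: 5.08
position: [0.4119, 0.1507, 0.2497]
tool_rot: [3.142, 0.001, 0.44]
force: [0.5, -1.2, -2.4]
grip_width: 0.0269
```

Run:
```python
from h import *
todo([.4777,.1822,.25],25.2)
m=vision.camera_model("wrist"); i=vision.grab_frame("wrist")
np.save("w2.npy",m["T"]); cv2.imwrite("pics/w2.png",i)
print(proj("wrist",[.4777,.1822,.046],m))
u,v=np.array(proj("wrist",[.4777,.1822,.046],m)).astype(int)
x,y=max(u-80,0),max(v-60,0); print(x,y)
cv2.imwrite("pics/w2c.png",cv2.resize(i[y:y+120,x:x+160],None,fx=5,fy=5,interpolation=cv2.INTER_CUBIC))
```

```text
t 5.08 pos [0.4119 0.1507 0.2497] rpy [1.800e+02 7.000e-02 2.521e+01] q7 -1.75 F [ 0.5 -1.2 -2.4] M [-0.    0.04 -0.04] w 0.0269
slide [ 7.3  -0.05 -0.04] turn [0.  0.1 0. ]
(np.float64(255.57810253961867), np.float64(105.02817275535476))
175 45
```

View pics/w2c.png

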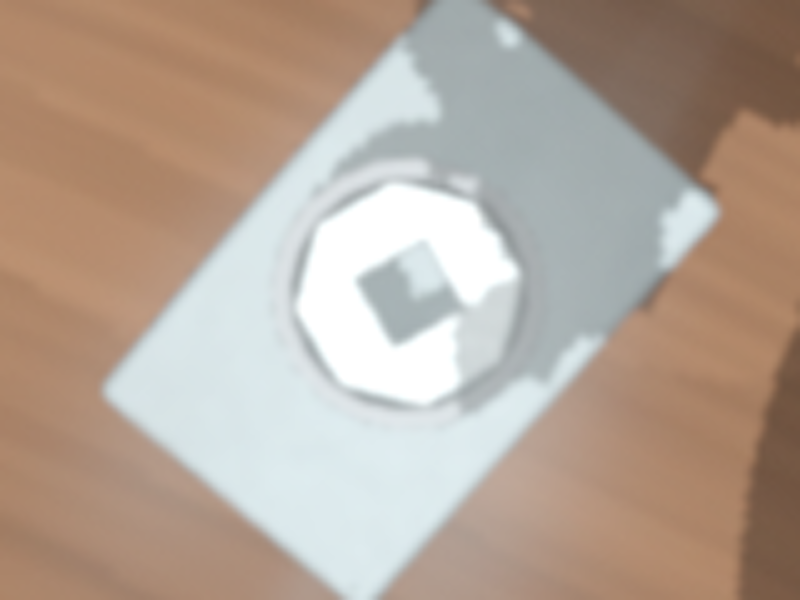

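The crop shows the hole's corners at (356,280), (425,241), (463,308) and (398,346), and slab corners at (105,388) and (720,210).

Run:
```python
from h import *
m=vision.camera_model("wrist"); m["T"]=np.load("w2.npy")
P=lambda u,v,z:onz("wrist",175+(u+.5)/5-.5,45+(v+.5)/5-.5,z,m)
A=lambda a,b:(round(np.degrees(np.arctan2(*(b-a)[1::-1])),1),round(np.linalg.norm(b-a),4))
c=[P(*p,.046) for p in[(356,280),(425,241),(463,308),(398,346)]]
print("hole",np.mean(c,0),[A(c[k],c[(k+1)%4]) for k in range(4)])
print("swivel centre",(P(294,300,.046)+P(522,278,.046)+P(398,180,.046)+P(424,408,.046))/4)
for a,b in([(105,388),(405,45)],[(105,388),(350,595)],[(390,575),(720,210)],[(490,5),(720,210)]): print("slab",A(P(*a,.016),P(*b,.016)))
print("mid",P((105+720)/2,(388+210)/2,.016))
```

```text
hole [0.48003911 0.1818761  0.046     ] [(np.float64(-35.0), np.float64(0.0182)), (np.float64(-125.5), np.float64(0.0179)), (np.float64(146.0), np.float64(0.0174)), (np.float64(57.2), np.float64(0.0182))]
swivel centre [0.48049232 0.18233869 0.046     ]
slab (np.float64(-16.3), np.float64(0.1152))
slab (np.float64(-106.1), np.float64(0.0827))
slab (np.float64(-16.0), np.float64(0.1264))
slab (np.float64(-106.1), np.float64(0.0775))
mid [0.47925255 0.18083877 0.016     ]
```

Request:
arm_command(
  gripper=[2,2,2,2,2],
  slide=[
    [1.5,0,0],
    [3.5,0,1],
    [5.5,0,2.5],
    [7,0,4],
    [7.4,0,5],
  ],
  turn=[
    [0,0,-8],
    [0,0,-18],
    [0,0,-28],
    [0,0,-38],
    [0,0,-48],
  ],
)

```text
clock: 5.75
position: [0.4796, 0.1822, 0.1993]
tool_rot: [-3.141, 0.0, 1.283]
force: [0.1, -0.4, -2.5]
grip_width: 0.0267
```

Request:
arm_command(
  gripper=[2,2,2,2,2],
  slide=[
    [0,0,0],
    [0,0,0],
    [0,0,0],
    [0,0,0],
    [0,0,0],
  ],
  turn=[
    [0,0,-10],
    [0,0,-20],
    [0,0,-30],
    [0,0,-40],
    [0,0,-50],
  ],
)

```text
clock: 6.38
position: [0.4792, 0.1818, 0.2]
tool_rot: [-3.141, 0.0, 2.155]
force: [0.2, -0.6, -1.7]
grip_width: 0.0269
```

Request:
arm_command(
  gripper=[2,2,2,2,2],
  slide=[
    [0,0,0],
    [0,0,0],
    [0,0,0],
    [0,0,0],
    [0,0,0],
  ],
  turn=[
    [0,0,-10],
    [0,0,-20],
    [0,0,-22],
    [0,0,-22],
    [0,0,-22],
  ],
)

```text
clock: 7.0
position: [0.4791, 0.1827, 0.2003]
tool_rot: [-3.141, 0.0, 2.532]
force: [0.2, -0.6, -1.9]
grip_width: 0.027
```

Run:
```python
from h import *
todo([.4793,.1826,.165],145.7)
```

```text
t 7.0 pos [0.4791 0.1827 0.2003] rpy [-1.7999e+02  1.0000e-02  1.4508e+02] q7 0.03 F [ 0.2 -0.6 -1.9] M [0.12 0.01 0.  ] w 0.027
slide [-0.03  0.    3.53] turn [-0.   0.  -0.6]
```

Now lower until the foot is about 2 cm above the socket, then look from both outside cameras.

Request:
arm_command(
  gripper=[2,2,2,2],
  slide=[
    [0,0,1.5],
    [0,0,3.5],
    [0,0,3.5],
    [0,0,3.5],
  ],
  turn=[
    [0,0,-0.6],
    [0,0,-0.6],
    [0,0,-0.6],
    [0,0,-0.6],
  ],
)

```text
clock: 7.5
position: [0.479, 0.1832, 0.1652]
tool_rot: [-3.141, -0.0, 2.545]
force: [1.1, -0.7, -1.1]
grip_width: 0.0268
```

Run:
```python
from h import *
todo([.4793,.1826,.145],145.7)
o=[]
for n,(x,y) in(("scene",(301,170)),("side",(190,205))):
    i=vision.grab_frame(n); cv2.imwrite(f"pics/{n}3.png",i)
    i=cv2.resize(i[y:y+90,x:x+66],(396,540),interpolation=cv2.INTER_CUBIC)
    for k in range(0,66,10): cv2.putText(i,str(x+k),(k*6,8),0,.3,(0,255,255))
    for k in range(0,90,10): cv2.putText(i,str(y+k),(0,k*6+4),0,.3,(0,255,0))
    o.append(i)
    print(n,"axis predicted top/foot:",[np.round(proj(n,[.479,.182,z]),1) for z in(.12,.097,.07,.046)])
cv2.imwrite("pics/c3.png",np.hstack(o))
```

```text
t 7.5 pos [0.479  0.1832 0.1652] rpy [-1.7999e+02 -3.0000e-02  1.4584e+02] q7 -0.01 F [ 1.1 -0.7 -1.1] M [0.02 0.   0.02] w 0.0268
slide [-0.06 -0.03  2.02] turn [-0.  -0.   0.1]
scene axis predicted top/foot: [array([347. , 210.9]), array([345.1, 216. ]), array([342.9, 221.7]), array([341. , 226.6])]
side axis predicted top/foot: [array([222.1, 237.8]), array([222.9, 244.3]), array([223.9, 251.6]), array([224.6, 257.9])]
```

View pics/c3.png

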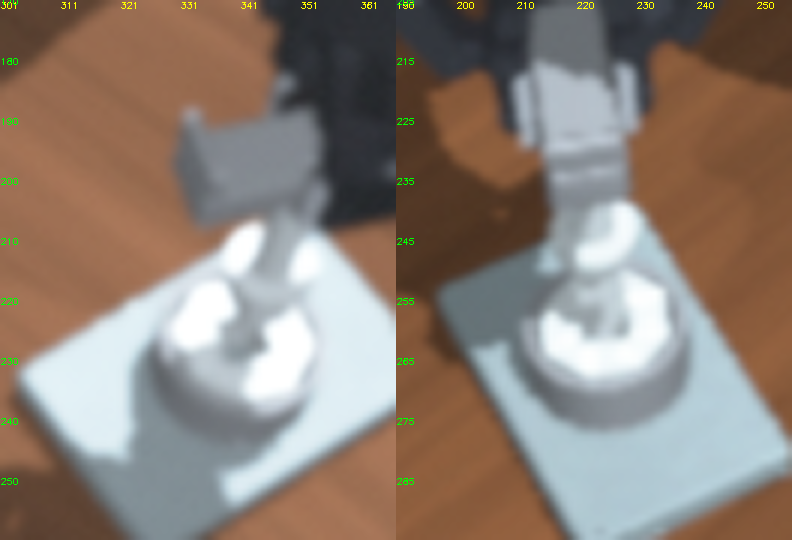

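Request:
arm_command(
  gripper=[2,2,2,2,2],
  slide=[
    [0,0,1],
    [0,0,1.8],
    [0,0,2.0],
    [0,0,2.2],
    [0,0,2.2],
  ],
  turn=[
    [0,0,0],
    [0,0,0],
    [0,0,0],
    [0,0,0],
    [0,0,0],
  ],
  force=30,
)

```text
clock: 8.22
position: [0.4791, 0.1829, 0.1433]
tool_rot: [-3.142, -0.0, 2.545]
force: [0.1, -0.6, -2.2]
grip_width: 0.027
```

Request:
arm_command(
  gripper=[2,2,2],
  slide=[
    [0,0,0.1],
    [0,0,0.2],
    [0,0,0.2],
  ],
  turn=[
    [0,0,0],
    [0,0,0],
    [0,0,0],
  ],
)

```text
clock: 8.6
position: [0.4791, 0.1829, 0.1413]
tool_rot: [-3.142, -0.0, 2.545]
force: [0.7, -0.7, -2.2]
grip_width: 0.0273
```

Request:
arm_command(
  gripper=[2,2,2],
  slide=[
    [0,0,0.1],
    [0,0,0.2],
    [0,0,0.2],
  ],
  turn=[
    [0,0,0],
    [0,0,0],
    [0,0,0],
  ],
)

```text
clock: 8.98
position: [0.479, 0.1829, 0.1392]
tool_rot: [-3.141, -0.0, 2.545]
force: [-0.6, -0.3, -2.0]
grip_width: 0.0269
```

Request:
arm_command(
  gripper=[2,2,2],
  slide=[
    [0,0,0.1],
    [0,0,0.2],
    [0,0,0.2],
  ],
  turn=[
    [0,0,0],
    [0,0,0],
    [0,0,0],
  ],
)

```text
clock: 9.35
position: [0.479, 0.1829, 0.1372]
tool_rot: [-3.142, -0.0, 2.545]
force: [-0.0, 0.5, -2.6]
grip_width: 0.0267
```

Request:
arm_command(
  gripper=[2,2,2,2],
  slide=[
    [0,0,0.1],
    [0,0,0.2],
    [0,0,0.3],
    [0,0,0.3],
  ],
  turn=[
    [0,0,0],
    [0,0,0],
    [0,0,0],
    [0,0,0],
  ],
)

```text
clock: 9.85
position: [0.479, 0.1829, 0.1342]
tool_rot: [-3.142, -0.0, 2.545]
force: [1.1, 0.5, -1.7]
grip_width: 0.0267
```

Request:
arm_command(
  gripper=[2,2,2,2],
  slide=[
    [0,0,0.1],
    [0,0,0.2],
    [0,0,0.3],
    [0,0,0.3],
  ],
  turn=[
    [0,0,0],
    [0,0,0],
    [0,0,0],
    [0,0,0],
  ],
)

```text
clock: 10.35
position: [0.479, 0.1829, 0.1312]
tool_rot: [-3.141, -0.0, 2.545]
force: [-0.3, 0.6, -1.6]
grip_width: 0.027
```

Run:
```python
from h import *
todo([.479,.182,.115],145.7)
```

```text
t 10.35 pos [0.479  0.1829 0.1312] rpy [-1.7999e+02 -1.0000e-02  1.4583e+02] q7 -0.05 F [-0.3  0.6 -1.6] M [ 0.03  0.02 -0.04] w 0.027
slide [-0.05 -0.08  1.62] turn [-0.  -0.   0.1]
```

The foot went in at the measured angle with no contact force. I'll continue to home.

Request:
arm_command(
  gripper=[2,2,2,2,2],
  slide=[
    [0,0,0.3],
    [0,0,0.6],
    [0,0,0.9],
    [0,0,1.2],
    [0,0,1.2],
  ],
  turn=[
    [0,0,0],
    [0,0,0],
    [0,0,0],
    [0,0,0],
    [0,0,0],
  ],
)

```text
clock: 10.98
position: [0.479, 0.1829, 0.1191]
tool_rot: [-3.141, -0.0, 2.545]
force: [0.7, 0.3, -1.7]
grip_width: 0.0268
```

Request:
arm_command(
  gripper=[2,2,2,2],
  slide=[
    [0,0,0.1],
    [0,0,0.2],
    [0,0,0.3],
    [0,0,0.3],
  ],
  turn=[
    [0,0,0],
    [0,0,0],
    [0,0,0],
    [0,0,0],
  ],
)

```text
clock: 11.48
position: [0.4791, 0.1829, 0.1162]
tool_rot: [-3.142, -0.0, 2.545]
force: [-0.6, 0.8, -1.8]
grip_width: 0.027
```

Request:
arm_command(
  gripper=[2,2,2],
  slide=[
    [0,0,0.1],
    [0,0,0.15],
    [0,0,0.15],
  ],
  turn=[
    [0,0,0],
    [0,0,0],
    [0,0,0],
  ],
)

```text
clock: 11.85
position: [0.4791, 0.1829, 0.1148]
tool_rot: [-3.142, -0.0, 2.545]
force: [-0.4, 0.1, -2.6]
grip_width: 0.0267
```

Request:
arm_command(
  gripper=[2,2,2],
  slide=[
    [0,0,0.05],
    [0,0,0.1],
    [0,0,0.1],
  ],
  turn=[
    [0,0,0],
    [0,0,0],
    [0,0,0],
  ],
)

```text
clock: 12.22
position: [0.4792, 0.1829, 0.1141]
tool_rot: [3.142, 0.0, 2.545]
force: [-0.6, -1.6, 4.5]
grip_width: 0.0273
```

Request:
arm_command(
  gripper=[2,2],
  slide=[
    [0,0,0],
    [0,0,0],
  ],
  turn=[
    [0,0,0],
    [0,0,0],
  ],
  force=80,
)

```text
clock: 12.48
position: [0.4792, 0.183, 0.1141]
tool_rot: [3.141, 0.0, 2.545]
force: [-1.4, -1.7, 6.8]
grip_width: 0.0266
```

Request:
arm_command(
  gripper=[2,2,2,2,2],
  slide=[
    [0,0,0],
    [0,0,0],
    [0,0,0],
    [0,0,0],
    [0,0,0],
  ],
  turn=[
    [0,0,-2],
    [0,0,-4],
    [0,0,-6],
    [0,0,-8],
    [0,0,-8],
  ],
)

```text
clock: 13.1
position: [0.4795, 0.183, 0.1141]
tool_rot: [3.141, 0.0, 2.686]
force: [0.3, -0.7, 6.9]
grip_width: 0.0267
```

Run:
```python
from h import *
todo([.4791,.1829,.114],164.1)
```

```text
t 13.1 pos [0.4795 0.183  0.1141] rpy [1.7996e+02 3.0000e-02 1.5389e+02] q7 0.04 F [ 0.3 -0.7  6.9] M [-0.26 -0.05 -0.05] w 0.0267
slide [ 0.03 -0.02  0.01] turn [  0.    0.  -10.2]
```

Request:
arm_command(
  gripper=[2,2,2,2,2],
  slide=[
    [0,0,0],
    [0,0,0],
    [0,0,0],
    [0,0,0],
    [0,0,0],
  ],
  turn=[
    [0,0,-3],
    [0,0,-6],
    [0,0,-9],
    [0,0,-10.2],
    [0,0,-10.2],
  ],
)

```text
clock: 13.72
position: [0.4794, 0.1829, 0.1141]
tool_rot: [3.141, 0.0, 2.864]
force: [-0.9, -2.0, 8.9]
grip_width: 0.0264
```

Run:
```python
from h import *
todo([.4791,.1829,.114],164.1)
```

```text
t 13.72 pos [0.4794 0.1829 0.1141] rpy [1.7998e+02 3.0000e-02 1.6408e+02] q7 0.19 F [-0.9 -2.   8.9] M [-0.38  0.09 -0.13] w 0.0264
slide [ 0.02 -0.01  0.01] turn [ 0.  0. -0.]
```

Request:
arm_command(
  gripper=[4,6,8.5,8.5,8.5],
  slide=[
    [0,0,0],
    [0,0,0],
    [0,0,0],
    [0,0,0],
    [0,0,0],
  ],
  turn=[
    [0,0,0],
    [0,0,0],
    [0,0,0],
    [0,0,0],
    [0,0,0],
  ],
)

```text
clock: 14.35
position: [0.4791, 0.1829, 0.1138]
tool_rot: [3.142, -0.0, 2.863]
force: [-1.0, 0.1, 0.1]
grip_width: 0.0849
```

Request:
arm_command(
  gripper=[8.5,8.5,8.5,8.5,8.5],
  slide=[
    [0,0,-2],
    [0,0,-6],
    [0,0,-11],
    [-3,0,-14],
    [-3,0,-14],
  ],
  turn=[
    [0,0,0],
    [0,0,0],
    [0,0,0],
    [0,0,0],
    [0,0,0],
  ],
)

```text
clock: 14.98
position: [0.5098, 0.1745, 0.2568]
tool_rot: [3.139, 0.003, 2.861]
force: [-0.8, 0.3, -1.1]
grip_width: 0.0849
```

Run:
```python
from h import *
todo([.4791,.1829,.114],164.1)
m=vision.camera_model("wrist"); i=vision.grab_frame("wrist")
np.save("w4.npy",m["T"]); cv2.imwrite("pics/w4.png",i)
u,v=np.array(proj("wrist",[.479,.182,.1],m)).astype(int)
x,y=max(u-90,0),max(v-68,0); print(x,y)
cv2.imwrite("pics/w4c.png",cv2.resize(i[y:y+133,x:x+177],None,fx=4.5,fy=4.5,interpolation=cv2.INTER_CUBIC))
```

```text
t 14.97 pos [0.5098 0.1745 0.2568] rpy [179.86   0.18 163.92] q7 0.41 F [-0.8  0.3 -1.1] M [-0.05  0.   -0.05] w 0.0849
slide [ 3.23 -0.08 14.27] turn [ 0.1  0.2 -0.2]
163 77
```

View pics/w4c.png

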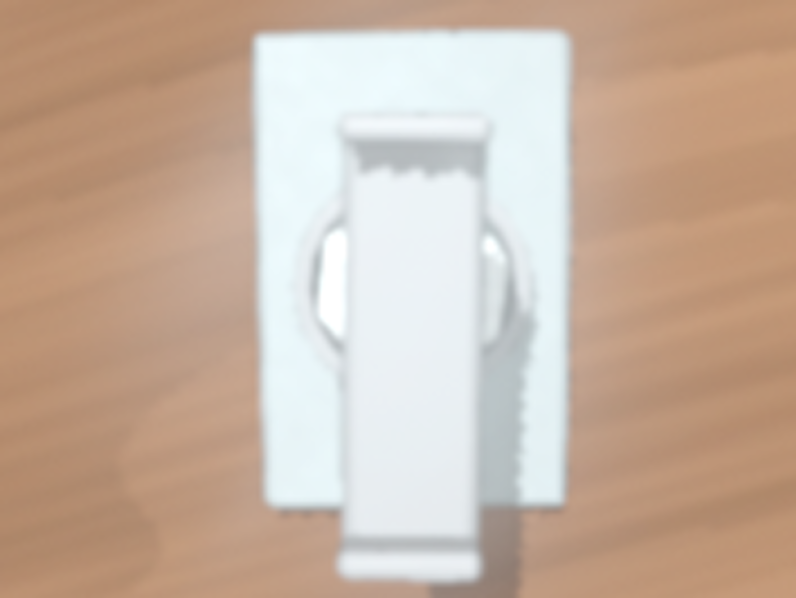

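The cradle lies lengthwise along the slab, and the slab's corners are at (255,36), (568,32), (266,504) and (564,504). Next I'll check the angles numerically.

Run:
```python
from h import *
m=vision.camera_model("wrist"); m["T"]=np.load("w4.npy")
P=lambda u,v,z:onz("wrist",163+(u+.5)/4.5-.5,77+(v+.5)/4.5-.5,z,m)
def A(n,z,a,b):
    d=P(*b,z)-P(*a,z); print(n,round(np.degrees(np.arctan2(d[1],d[0]))%90,1),round(np.linalg.norm(d),4))
for a,b in([(255,36),(266,504)],[(568,32),(564,504)],[(255,36),(568,32)],[(266,504),(564,504)]): A("slab",.016,a,b)
for a,b in([(340,120),(340,577)],[(490,120),(480,577)],[(340,120),(490,122)],[(340,577),(480,579)]): A("lips",.153,a,b)
for a,b in([(349,180),(343,535)],[(483,190),(476,535)]): A("bar",.139,a,b)
print("centre",np.mean([P(*p,.153) for p in[(340,120),(490,122),(340,577),(480,577)]],0),"slab",np.mean([P(*p,.016) for p in[(255,36),(568,32),(266,504),(564,504)]],0))
for n in("scene","side"): cv2.imwrite(f"pics/{n}5.png",vision.grab_frame(n))
```

```text
slab 74.1 0.1376
slab 74.4 0.1386
slab 74.6 0.0883
slab 73.9 0.0891
lips 73.2 0.0873
lips 73.2 0.0873
lips 73.1 0.0272
lips 73.0 0.0273
bar 72.3 0.0716
bar 73.3 0.0696
centre [0.48026917 0.18235146 0.153     ] slab [0.47925778 0.1824115  0.016     ]
```

Run:
```python
from h import *
o=[]
for n,(x,y) in(("scene",(301,170)),("side",(190,205))):
    i=cv2.imread(f"pics/{n}5.png")
    i=cv2.resize(i[y:y+90,x:x+66],(396,540),interpolation=cv2.INTER_CUBIC)
    print(n,[np.round((np.array(proj(n,[.4777,.182,z]))-(x,y))*6,0) for z in(.139,.119,.058,.046)])
    o.append(i)
cv2.imwrite("pics/c5.png",np.hstack(o))
```

```text
scene [array([288., 217.]), array([278., 244.]), array([248., 323.]), array([242., 337.])]
side [array([191., 166.]), array([195., 201.]), array([208., 301.]), array([210., 320.])]
```

View pics/c5.png

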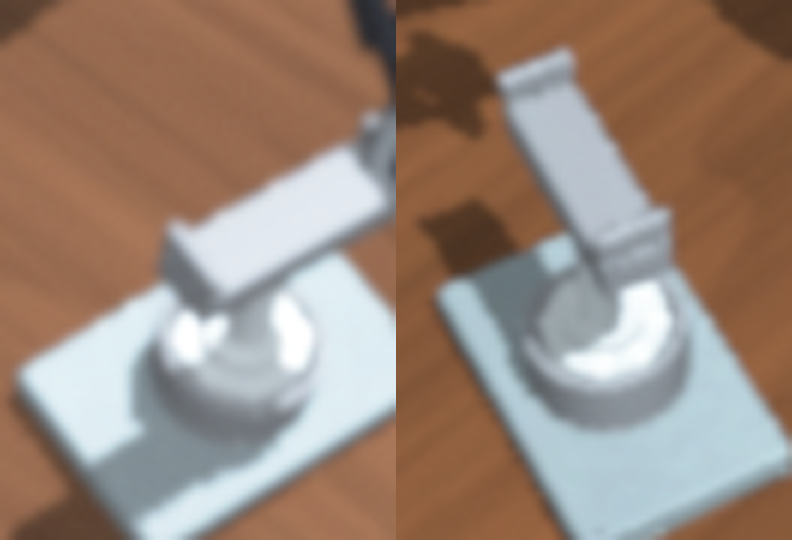

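Run:
```python
from h import *
print(job_done())
```

```text
the job is handed in; nothing more can be done
None
```

The stand is in the weighted base, seated fully home with its cradle turned parallel to the base's long side to within about 1°. The gripper is open and clear, and I handed the job in at about 15 s of the 72 s allowed.

- **Insertion:** I measured the socket's angle from the wrist camera at about 72° off the slab and pre-turned the stand to match. The foot then dropped straight in with no contact force, so no searching turn on the socket was needed.
- **Seating:** The collar touched down at the predicted home height (tool tip at 0.114 m) with about 5–9 N. The side views after release show it sitting on the housing.
- **Turning:** I turned the seated stand with its socket by about 18°, then released it and backed off.
- **Disagreement:** The last wrist picture gave the cradle at about 163.1° and the slab at about 164.2°. The gripper itself had read 164.1° before letting go. I left this roughly 1° difference, as it is close to the measuring error.
- **Bystanders:** The planned moves kept clear of the gamepad, mouse, clock and look-alikes, and I saw no contact forces. I did not take a separate final look at them.

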